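Load stone prisms into an archive sleeve and cap it

ROBOT

A 7-joint arm with a two-finger parallel gripper is mounted at the origin on a cart in front of the work surface, level with it; the furniture and walls round the work are solid. World frame = base frame: x ahead of the robot, y to its left, z up, the work surface at z = 0. Lengths are in mm, angles in rad, forces in N, time in s.
With the tool pointing down it reaches from about 400 to 875 mm from the base axis. Payload 4.4 kg.
Tool frame: the origin (TCP) lies midway between the tips of the shut fingers; the grasp point (between the pads) lies 19 mm behind it; z points along the fingers, y is the line along which they close (so a half turn about z gives the same grasp; the last joint's range is limited). The gripper opens to 85 mm and grips with 20 to 120 N. Pads are 22 mm wide; open, the fingers measure 114 mm over their backs; the gripper's body (76 mm by 85 mm) begins 54 mm behind the grasp point. The pads swing forward as they close: fully open they stand 13 mm farther back than shut.
Start: joints at [1.28, 0.628, 0.038, 1.517, -0.027, 0.996, -0.02], TCP at [144.921, -633.653, 197.813] pointing down, gripper open.
Joint ranges: [-3.06, 3.06], [-0.37, 2.12], [-1.25, 1.32], [0.18, 2.47], [-1.1, 4.24], [0.23, 1.98], [-2.94, 2.94]. Speed limits (rad/s): [2.57, 2.57, 3.14, 3.14, 3.14, 3.14, 3.14].

INTERFACE

Orientations are given as [roll, pitch, yaw] about the fixed x, y, z axes, in that order (R = Rz(yaw) Ry(pitch) Rx(roll)).
In Python, from cell import ctrl, get_image, get_calibration gives the robot as it stands.
- The arm moves only by the shell command python3 -m creep 'ROWS'. ROWS is JSON, a list of rows, each an object of numbers: "dx", "dy", "dz": the shift along the world's x, y, z normalised to -1 to 1, where 1 is 0.4 m; "rx", "ry", "rz": the turn, a rotation vector about the world's x, y, z normalised to -1 to 1, where 1 is 2 pi rad; "grip": the closure, from -1 (fully open) to 1 (shut). A call has exactly 5 rows; each row is the pose to reach, as a shift and turn from the pose commanded when the call began, turning the shorter way round; what a row does not reach only later rows make up. A row lasts 1/8 s, in which the tool goes at most 62.5 mm and 10.7 degrees, less where a joint would pass 70% of its speed; a pose out of reach is approached as far as the arm can. A call with a number of a shift or a turn outside -1 to 1 is refused whole. A call with a gripper value outside its range is refused whole. The fingers move at their own pace and stop on an object; the grip force is fixed at half the most. Time passes only in rows, so rows that repeat a pose let the fingers close, or fill a call up. It gives the time, the measured TCP pose, the force, the opening and the grip force at its end, in the units of the state.
- ctrl.read_state(): the state, without advancing time (a new reading comes with each control period).
- get_image(name): name is "side" or "top"; returns the picture (420x560x3 uint8, red, green, blue); there is no depth.
- get_calibration(name): a dict with "mtx" (3x3 intrinsics, pixels), "world_from_camera" (4x4, takes a point from camera to world coordinates). Camera axes: x right, y down, z forward; pixel columns grow to the right and rows downward; lengths in mm; the calibration is good to about 2 mm. A picture is of the moment at which its call begins. get_calibration takes no time and is no camera call.
- ctrl.finish_job(): hands the job in; it is judged then, once.
The state is a dict: "clock": time; "qpos": joint angles; "qd": joint speeds; "tau": joint torques, N m; "eef_pos": TCP position; "tool_rot": TCP orientation; "force": force on the tool from outside, world axes, zero at the start; "torque": the same for the moment, N m; "width": finger opening in mm; "gripper_force": force on a finger pad.
Only numpy, scipy, OpenCV 4.12 (cv2) and the standard library are available. Lean on these libraries where they do the work, as an engineer would, in place of code of your own. Each camera call takes 0.05 s, during which the arm holds its last target. There are 200 camera calls.

TASK

Pull the cap of the archive sleeve back out of its catch, feed every stone prism lying on the bench lengthwise into the sleeve, one behind the other so that each pushes the last deeper, then push the cap fully home on the mouth again. Leave the other things on the bench, such as the rolls of tape, where they are.

Things in the scene. Friction and masses are not known exactly. Their poses are not given: they have to be found in the camera images.
- prism0: sawn grey stone prism, 60 long (own x) x 30 x 30 mm (own y, z), 0.12 kg, with a thin scribed line round it near one end; either end may lead and any long side may be down. Origin at its centre, so 15 mm above the surface when lying. Three to five of the five are present; they start lying on the bench in front of the sleeve
- prism1: sawn grey stone prism, 60 long (own x) x 30 x 30 mm (own y, z), 0.12 kg, with a thin scribed line round it near one end; either end may lead and any long side may be down. Origin at its centre, so 15 mm above the surface when lying. Three to five of the five are present; they start lying on the bench in front of the sleeve
- prism2: sawn grey stone prism, 60 long (own x) x 30 x 30 mm (own y, z), 0.12 kg, with a thin scribed line round it near one end; either end may lead and any long side may be down. Origin at its centre, so 15 mm above the surface when lying. Three to five of the five are present; they start lying on the bench in front of the sleeve
- prism3: sawn grey stone prism, 60 long (own x) x 30 x 30 mm (own y, z), 0.12 kg, with a thin scribed line round it near one end; either end may lead and any long side may be down. Origin at its centre, so 15 mm above the surface when lying. Three to five of the five are present; they start lying on the bench in front of the sleeve
- prism4: sawn grey stone prism, 60 long (own x) x 30 x 30 mm (own y, z), 0.12 kg, with a thin scribed line round it near one end; either end may lead and any long side may be down. Origin at its centre, so 15 mm above the surface when lying. Three to five of the five are present; they start lying on the bench in front of the sleeve
- sleeve: archive sleeve: a straight square tube, closed at its far end, fixed on a grey base plate. Origin on the bench under the mouth; x into the tube, z up; it stands at various places and angles but never moves. Plate: top 12 mm above the bench, 130 mm wide, flat from x = -215 mm on through the tube as its floor. Prisms slide in by light pushing (under 5 N); five and the cap's plug fit
- mouth (a point): centre of the tube's open mouth, 15 mm above the plate: the height of a prism's centre lying on the plate. Axes as the sleeve's. Tube inside 34 mm wide, 35 mm high, 320 mm deep from x = 0; outside 46 mm wide, top 40 mm above the plate. The sides flare over the first 16 mm, to about 52 mm inside and 64 mm outside at x = 0; the clear top plate begins at x = 10 mm
- cap (a joint): cap carriage position in m: 0 fully home, growing as it is pulled back along the mouth's -x, stop at 0.16. About 1.5 N friction, stays where left; a spring catch adds about 8 N in the first or last 12 mm. Cap face (54 mm wide, 47 high) at mouth x = -(value); a 28 mm square plug reaches 14 mm before it and pushes the last prism in; a low 146 mm crossbar and the grip lie within 34 mm behind it
- cap_grip (a point): centre of the cap's black upright grip: 12 mm thick along the slide (mouth x), 36 mm wide across, 40 mm high, from 22 mm below this point to 18 mm above it. The point is 83 mm above the bench, 21 mm behind the cap face; the tube's top is at 52 mm, so the grip can be pinched from above, from front and back, even with the cap home. Axes as the mouth's
- tape_r: roll of red tape lying flat left of the prisms, 76 mm across, 19 mm high, origin under its centre; to be left alone
- tape_g: roll of green tape lying flat at the right, 90 mm across, 24 mm high, origin under its centre; to be left alone
There are look-alikes about, which are no part of the job. What is shaped like the prism2 but orange, pink or turquoise is not meant.

How it is judged (in metres and radians):
On the way, in this order (a step that is already met when the one before it is completed fails the run):
1. the cap is pulled back clear of the mouth (by more than 100 mm) (value of joint cap above 0.1 m), for 0.2 s.
2. every prism is at least half way into the tube, with the cap still off (x of each of prism0, prism1, prism2, prism3, prism4 in the frame of mouth above 0 m and y of prism0 in the frame of mouth between -0.008 and 0.008 m and z of prism0 in the frame of mouth between -0.008 and 0.008 m and y of prism1 in the frame of mouth between -0.008 and 0.008 m and z of prism1 in the frame of mouth between -0.008 and 0.008 m and y of prism2 in the frame of mouth between -0.008 and 0.008 m and z of prism2 in the frame of mouth between -0.008 and 0.008 m and y of prism3 in the frame of mouth between -0.008 and 0.008 m and z of prism3 in the frame of mouth between -0.008 and 0.008 m and y of prism4 in the frame of mouth between -0.008 and 0.008 m and z of prism4 in the frame of mouth between -0.008 and 0.008 m and value of joint cap above 0.03 m), for 0.1 s.
At the end, for the whole second after the job is handed in: every prism lies wholly inside the tube (its centre more than 36 mm past the mouth, within 8 mm of the tube's axis) and at rest, and the cap is home (joint under 4 mm) (x of each of prism0, prism1, prism2, prism3, prism4 in the frame of mouth above 0.036 m and y of prism0 in the frame of mouth between -0.008 and 0.008 m and z of prism0 in the frame of mouth between -0.008 and 0.008 m and y of prism1 in the frame of mouth between -0.008 and 0.008 m and z of prism1 in the frame of mouth between -0.008 and 0.008 m and y of prism2 in the frame of mouth between -0.008 and 0.008 m and z of prism2 in the frame of mouth between -0.008 and 0.008 m and y of prism3 in the frame of mouth between -0.008 and 0.008 m and z of prism3 in the frame of mouth between -0.008 and 0.008 m and y of prism4 in the frame of mouth between -0.008 and 0.008 m and z of prism4 in the frame of mouth between -0.008 and 0.008 m and value of joint cap below 0.004 m and linear speed of each of prism0, prism1, prism2, prism3, prism4 below 0.02 m/s); the robot touches nothing.
It fails at once if a prism falls off the bench (height (world z) of any of prism0, prism1, prism2, prism3, prism4 below -0.1 m).
It fails at once if a roll of tape is shifted by more than 40 mm (distance of any of tape_r, tape_g from where it was at the start of the episode above 0.04 m).
Of prism0, prism1, prism2, prism3, prism4 only 3 to 5 are there at a start; the rules pass over those that are not, and their reading is None.
At some moment in a run one of prism0, prism1, prism2, prism3, prism4 may be knocked a few centimetres aside while the robot is not near it.
Once in a run the grip may slacken for a moment while it holds something.
It also fails if it takes over 210 s, if anything falls off the work surface, if the arm or the gripper's body presses on something with over 40 N, if the wrist force passes 120 N, or if a joint passes its speed limit or range.

## Working session

There is one attempt and no reset: what is moved stays moved. The work goes in short steps, Python scripts to look and compute and a shell command to move; the robot and the scene stay as the last step left them, time stands still between calls to the robot, and variables do not carry over. Pictures are saved under pics/ and viewed, at most 14 in all, crops included, and the job is handed in when it is done.

```bash
mkdir -p pics; ls; python3 - <<'E'
from cell import ctrl,get_image,get_calibration
import cv2
print(ctrl.read_state())
for n in("top","side"):
    c=get_calibration(n);print(n,c)
    cv2.imwrite(f"pics/{n}0.png",cv2.resize(get_image(n)[:,:,::-1],(800,600),interpolation=cv2.INTER_CUBIC))
E
```

```text
pics
{'clock': 0.0, 'qpos': array([ 1.28018993,  0.62935779,  0.03843279,  1.51836475, -0.02703505,
        0.99627422, -0.01998716]), 'qd': array([ 0.00203814, -0.00078351, -0.00046644,  0.00036044,  0.00029995,
       -0.0014354 , -0.00031881]), 'tau': array([ 5.86218903e-04, -5.63391852e+01,  1.22604668e+00, -1.93438947e+01,
        1.07987429e-02,  1.06688321e-02, -1.60874697e-05]), 'eef_pos': array([ 144.78883975, -632.97138758,  196.88244058]), 'tool_rot': array([-3.13970579e+00, -9.46580421e-06,  2.24807641e-01]), 'force': array([-0.33556757,  0.60396763, -0.39177626]), 'torque': array([-0.0108928 ,  0.02520952,  0.01615786]), 'gripper_force': 0.0, 'width': 85.37167898355052}
top {'mtx': array([[456.32269826,   0.        , 286.50275675],
       [  0.        , 456.32269826, 210.85033433],
       [  0.        ,   0.        ,   1.        ]]), 'world_from_camera': array([[-1.77364231e-02, -9.87429310e-01,  1.57062970e-01,
         3.50467427e+02],
       [-9.99834006e-01,  1.68610993e-02, -6.90382511e-03,
         1.15191647e+02],
       [ 4.16878493e-03, -1.57159348e-01, -9.87564459e-01,
         1.25068350e+03],
       [ 0.00000000e+00,  0.00000000e+00,  0.00000000e+00,
         1.00000000e+00]])}
side {'mtx': array([[382.45287736,   0.        , 277.75856114],
       [  0.        , 382.45287736, 207.20523628],
       [  0.        ,   0.        ,   1.        ]]), 'world_from_camera': array([[ 5.43527396e-01, -6.92064747e-01,  4.74999322e-01,
         4.80416180e+01],
       [-8.39375756e-01, -4.44663239e-01,  3.12606693e-01,
        -1.96836348e+02],
       [-5.12933453e-03, -5.68613217e-01, -8.22589022e-01,
         9.22604720e+02],
       [ 0.00000000e+00,  0.00000000e+00,  0.00000000e+00,
         1.00000000e+00]])}
```

View pics/top0.png

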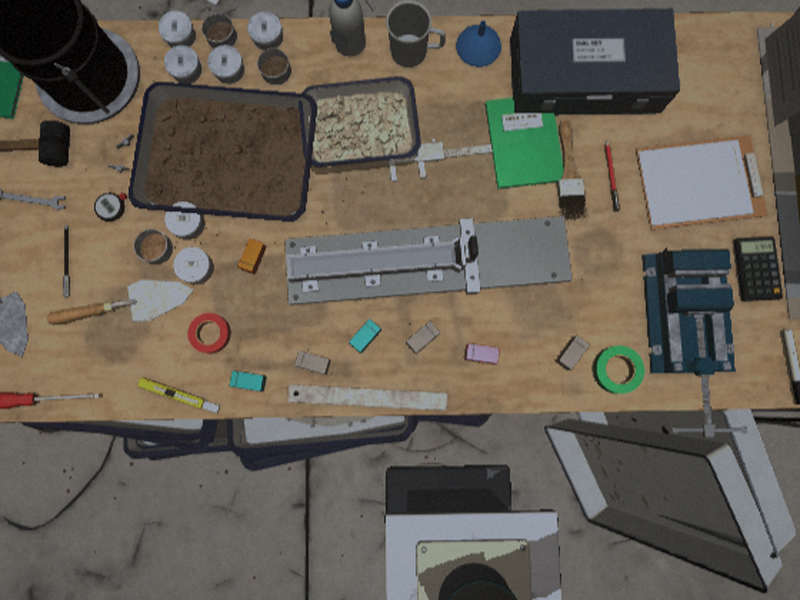

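View pics/side0.png

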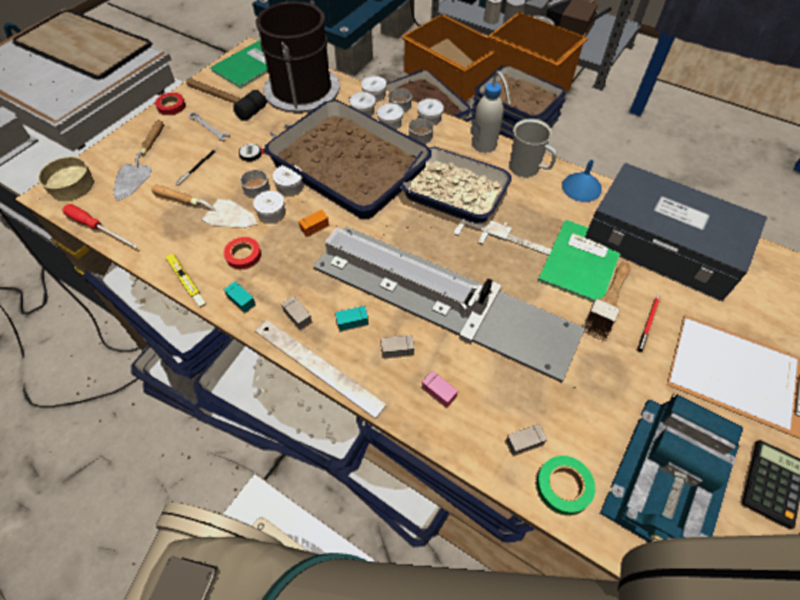

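Top view (800-scale): the sleeve runs left from its mouth at about (462,255), with the cap grip at (473,248). There are three grey prisms at (312,362), (422,336) and (572,352). The pink, turquoise and orange ones are decoys. I'll enlarge a crop next.

```bash
cat > h.py <<'E'
import numpy as np,cv2
from cell import ctrl,get_image,get_calibration
def w(n,u,v,z):
    c=get_calibration(n);K=c["mtx"];T=c["world_from_camera"]
    d=T[:3,:3]@np.linalg.solve(K,[u,v,1.]);o=T[:3,3];return o+d*(z-o[2])/d[2]
def px(n,p):
    c=get_calibration(n);T=np.linalg.inv(c["world_from_camera"]);q=c["mtx"]@(T[:3,:3]@np.array(p,float)+T[:3,3]);return q[:2]/q[2]
def crop(n,x0,y0,x1,y1,s,f):
    im=get_image(n)[y0:y1,x0:x1,::-1];cv2.imwrite(f"pics/{f}.png",cv2.resize(im,None,fx=s,fy=s,interpolation=cv2.INTER_CUBIC))
E
python3 -c "
from h import *
crop('top',190,140,430,290,3.3,'c1');crop('side',180,150,400,330,3.3,'c2')"
```

```text
(no output)
```

View pics/c1.png

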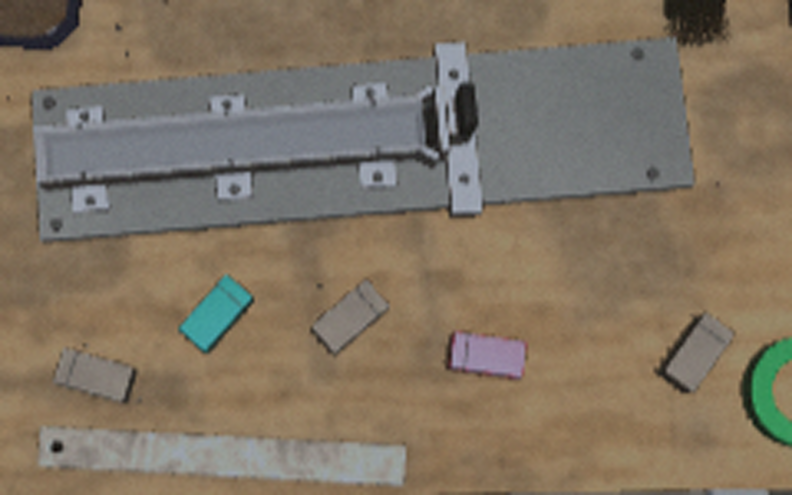

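View pics/c2.png

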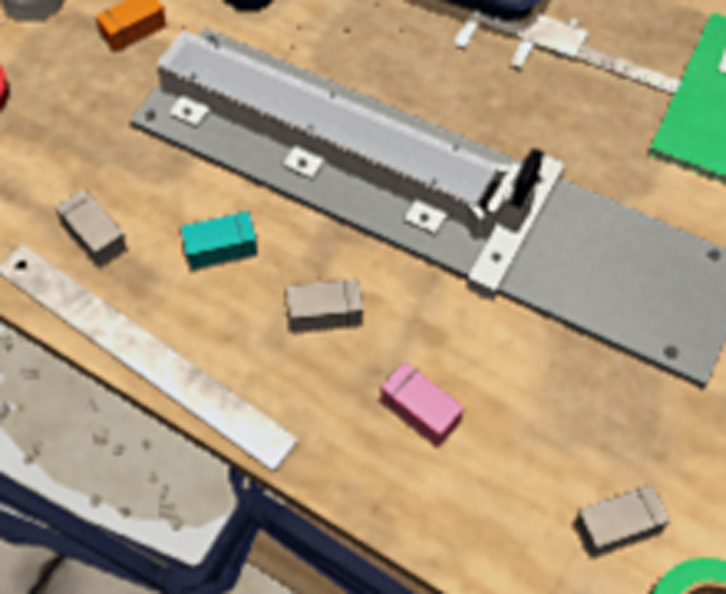

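Crop c1 (3.3x): plate corners at (33,92), (677,38), (693,185) and (42,240). Prism tops are centred near (95,376), (350,317) and (698,351). The grip top is near (468,100).

```bash
cat >> h.py <<'E'
def cw(u,v,z,n='top',x0=190,y0=140,s=3.3): return w(n,(u+.5)/s-.5+x0,(v+.5)/s-.5+y0,z)
E
python3 - <<'E'
from h import *
np.set_printoptions(suppress=True,precision=1)
P=np.array([cw(u,v,12) for u,v in[(33,92),(677,38),(693,185),(42,240)]]);print(P)
print(np.linalg.norm(P-np.roll(P,-1,0),axis=1))
e=(P[0]+P[3])/2-(P[1]+P[2])/2; a=np.arctan2(e[1],e[0]);print("yaw",a)
X=e/np.linalg.norm(e);m=(P[1]+P[2])/2+215*X;print("mouth",m)
g=np.array([cw(u,v,101) for u,v in[(457,84),(475,83),(478,138),(458,140)]]);print("grip",g.mean(0),m-21*X)
cc=[[(67,348),(134,365),(128,403),(55,385)],[(372,281),(388,302),(334,353),(312,330)],[(706,312),(735,332),(690,391),(660,368)]]
for c in cc:
    q=np.array([cw(u,v,30) for u,v in c]);print(q.mean(0),np.linalg.norm(q-np.roll(q,-1,0),axis=1))
    d=q-np.roll(q,-1,0);print([np.arctan2(*k[1::-1]) for k in d])
# tube cross-check with side cam
s=lambda u,v,z:cw(u,v,z,'side',180,150)
print("side plate",s(131,123,12),s(706,382,12))
for c in[(92,222),(324,298),(622,512)]:print(s(*c,25))
print("tape g",w('top',620*.7,369*.7,24),"r",w('top',208*.7,333*.7,19))
E
```

```text
[[ 673.9  346.5   12. ]
 [ 712.1 -200.8   12. ]
 [ 584.5 -207.2   12. ]
 [ 547.2  337.5   12. ]]
[548.6 127.7 545.9 127.1]
yaw 1.6398450388195964
mouth [633.5  10.5  12. ]
grip [629.6 -10.1 101. ] [634.9 -10.4  12. ]
[432.9 289.4  30. ] [56.3 30.9 60.9 31.2]
[np.float64(1.3061696475468452), np.float64(-0.15548817886455332), np.float64(-1.8279102089394985), np.float64(2.8346748695254607)]
[477.   81.8  30. ] [21.6 60.6 25.8 63.3]
[np.float64(0.6264333589686273), np.float64(-0.8322017336244748), np.float64(-2.3968062589745913), np.float64(2.2396724563059465)]
[ 444.3 -198.6   30. ] [28.2 61.4 30.  60.1]
[np.float64(0.9347356377726257), np.float64(-0.6955154826475081), np.float64(-2.2546266322063166), np.float64(2.414301621279125)]
side plate [541.1 337.3  12. ] [ 582.3 -206.1   12. ]
[432.  292.1  25. ]
[476.5  85.8  25. ]
[ 443.5 -196.1   25. ]
tape g [ 410.  -286.5   24. ] r [491.9 489.3  19. ]
```

Three prisms; the sleeve mouth is at about (633,10) with a yaw of 1.64. I'll move above the cap grip with the fingers closing along the slide.

```bash
python3 -m creep '[{"dx":0.08,"dy":0.1,"rz":-0.025,"grip":-1},{"dx":0.16,"dy":0.2,"rz":-0.025,"grip":-1},{"dx":0.24,"dy":0.3,"rz":-0.025,"grip":-1},{"dx":0.32,"dy":0.4,"rz":-0.025,"grip":-1},{"dx":0.4,"dy":0.5,"rz":-0.025,"grip":-1}]'
python3 -m creep '[{"dx":0.08,"dy":0.1,"grip":-1},{"dx":0.16,"dy":0.2,"grip":-1},{"dx":0.24,"dy":0.3,"grip":-1},{"dx":0.32,"dy":0.4,"grip":-1},{"dx":0.4,"dy":0.5,"grip":-1}]'
python3 -m creep '[{"dx":0.1,"dy":0.13,"grip":-1},{"dx":0.2,"dy":0.26,"grip":-1},{"dx":0.3,"dy":0.39,"grip":-1},{"dx":0.418,"dy":0.558,"grip":-1},{"dx":0.418,"dy":0.558,"grip":-1}]'
```

```text
$[0]: bad value
$[0]: bad value
$[0]: bad value
```

```bash
python3 -m creep '[{"dx":0.08,"dy":0.1,"dz":0,"rx":0,"ry":0,"rz":-0.025,"grip":-1},{"dx":0.16,"dy":0.2,"dz":0,"rx":0,"ry":0,"rz":-0.025,"grip":-1},{"dx":0.24,"dy":0.3,"dz":0,"rx":0,"ry":0,"rz":-0.025,"grip":-1},{"dx":0.32,"dy":0.4,"dz":0,"rx":0,"ry":0,"rz":-0.025,"grip":-1},{"dx":0.4,"dy":0.5,"dz":0,"rx":0,"ry":0,"rz":-0.025,"grip":-1}]'
```

```text
clock: 0.82
eef_pos: [305.9, -432.2, 197.8]
tool_rot: [3.142, -0.0, 0.068]
force: [0.4, 0.7, 0.3]
width: 85.1
gripper_force: 0.0
```

```bash
python3 -m creep '[{"dx":0.08,"dy":0.1,"dz":0,"rx":0,"ry":0,"rz":0,"grip":-1},{"dx":0.16,"dy":0.2,"dz":0,"rx":0,"ry":0,"rz":0,"grip":-1},{"dx":0.24,"dy":0.3,"dz":0,"rx":0,"ry":0,"rz":0,"grip":-1},{"dx":0.32,"dy":0.4,"dz":0,"rx":0,"ry":0,"rz":0,"grip":-1},{"dx":0.4,"dy":0.5,"dz":0,"rx":0,"ry":0,"rz":0,"grip":-1}]'
python3 -m creep '[{"dx":0.08,"dy":0.1,"dz":0,"rx":0,"ry":0,"rz":0,"grip":-1},{"dx":0.16,"dy":0.2,"dz":0,"rx":0,"ry":0,"rz":0,"grip":-1},{"dx":0.24,"dy":0.3,"dz":0,"rx":0,"ry":0,"rz":0,"grip":-1},{"dx":0.32,"dy":0.42,"dz":0,"rx":0,"ry":0,"rz":0,"grip":-1},{"dx":0.417,"dy":0.557,"dz":0,"rx":0,"ry":0,"rz":0,"grip":-1}]'
python3 -m creep '[{"dx":0,"dy":0,"dz":-0.1,"rx":0,"ry":0,"rz":0,"grip":-1},{"dx":0,"dy":0,"dz":-0.15,"rx":0,"ry":0,"rz":0,"grip":-1},{"dx":0,"dy":0,"dz":-0.2,"rx":0,"ry":0,"rz":0,"grip":-1},{"dx":0,"dy":0,"dz":-0.2,"rx":0,"ry":0,"rz":0,"grip":-1},{"dx":0,"dy":0,"dz":-0.2,"rx":0,"ry":0,"rz":0,"grip":-1}]'
python3 -c "
from h import *
crop('side',230,130,400,270,4.5,'c3')"
```

```text
clock: 1.45
eef_pos: [465.8, -232.3, 197.9]
tool_rot: [3.141, -0.0, 0.068]
force: [0.4, -0.2, 0.9]
width: 85.2
gripper_force: 0.0
clock: 2.08
eef_pos: [629.7, -13.7, 197.8]
tool_rot: [3.141, 0.0, 0.067]
force: [0.9, -0.5, -0.1]
width: 85.6
gripper_force: 0.0
clock: 2.7
eef_pos: [629.6, -14.7, 118.5]
tool_rot: [3.142, -0.001, 0.068]
force: [0.1, 0.5, 0.1]
width: 85.5
gripper_force: 0.0
```

View pics/c3.png

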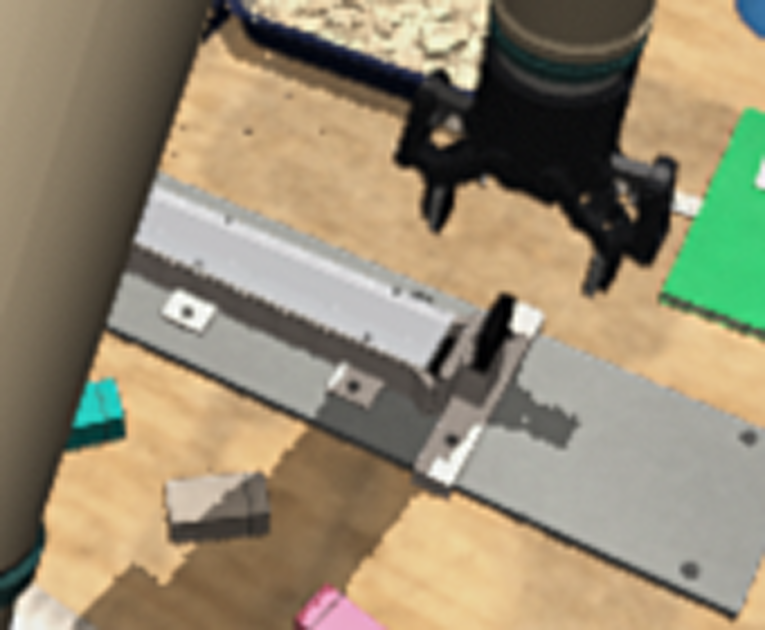

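The fingers straddle the grip: tips at (435,228) and (597,290), grip top at about (503,303). I'll check this numerically.

```bash
python3 - <<'E'
from h import *
s=lambda u,v,z:cw(u,v,z,'side',230,130,4.5)
for z in(125,131):print(s(516,259,z))
print(s(505,301,101), s(493,330,83))
E
```

```text
[656.82507925  -5.98540783 125.        ]
[652.24549155  -7.42108846 131.        ]
[643.67511061  -9.19516101 101.        ] [633.73624653  -9.00975052  83.        ]
```

```bash
python3 -m creep '[{"dx":0.008,"dy":0.01,"dz":-0.04,"rx":0,"ry":0,"rz":0,"grip":-1},{"dx":0.008,"dy":0.01,"dz":-0.09,"rx":0,"ry":0,"rz":0,"grip":-1},{"dx":0.008,"dy":0.01,"dz":-0.13,"rx":0,"ry":0,"rz":0,"grip":-1},{"dx":0.008,"dy":0.01,"dz":-0.13,"rx":0,"ry":0,"rz":0,"grip":0},{"dx":0.008,"dy":0.01,"dz":-0.13,"rx":0,"ry":0,"rz":0,"grip":1}]'
python3 -m creep '[{"dx":0,"dy":0,"dz":0,"rx":0,"ry":0,"rz":0,"grip":1},{"dx":0,"dy":0,"dz":0,"rx":0,"ry":0,"rz":0,"grip":1},{"dx":0,"dy":0,"dz":0,"rx":0,"ry":0,"rz":0,"grip":1},{"dx":0,"dy":0,"dz":0,"rx":0,"ry":0,"rz":0,"grip":1},{"dx":0,"dy":0,"dz":0,"rx":0,"ry":0,"rz":0,"grip":1}]'
```

```text
clock: 3.38
eef_pos: [632.7, -10.7, 66.1]
tool_rot: [3.141, -0.001, 0.068]
force: [-0.7, 0.1, 0.7]
width: 51.5
gripper_force: 0.0
clock: 4.0
eef_pos: [632.8, -10.9, 66.5]
tool_rot: [3.141, -0.001, 0.068]
force: [-0.6, -0.5, 6.1]
width: 7.2
gripper_force: 59.3
```

```bash
python3 -m creep '[{"dx":0.002,"dy":-0.03,"dz":0,"rx":0,"ry":0,"rz":0,"grip":1},{"dx":0.005,"dy":-0.07,"dz":0,"rx":0,"ry":0,"rz":0,"grip":1},{"dx":0.009,"dy":-0.13,"dz":0,"rx":0,"ry":0,"rz":0,"grip":1},{"dx":0.013,"dy":-0.19,"dz":0,"rx":0,"ry":0,"rz":0,"grip":1},{"dx":0.017,"dy":-0.24,"dz":0,"rx":0,"ry":0,"rz":0,"grip":1}]'
python3 -c "
from h import *
crop('side',230,130,420,290,4,'c4')"
```

```text
clock: 4.62
eef_pos: [639.3, -106.4, 66.5]
tool_rot: [-3.14, -0.001, 0.068]
force: [-1.1, 2.4, 6.6]
width: 7.1
gripper_force: 59.7
```

View pics/c4.png

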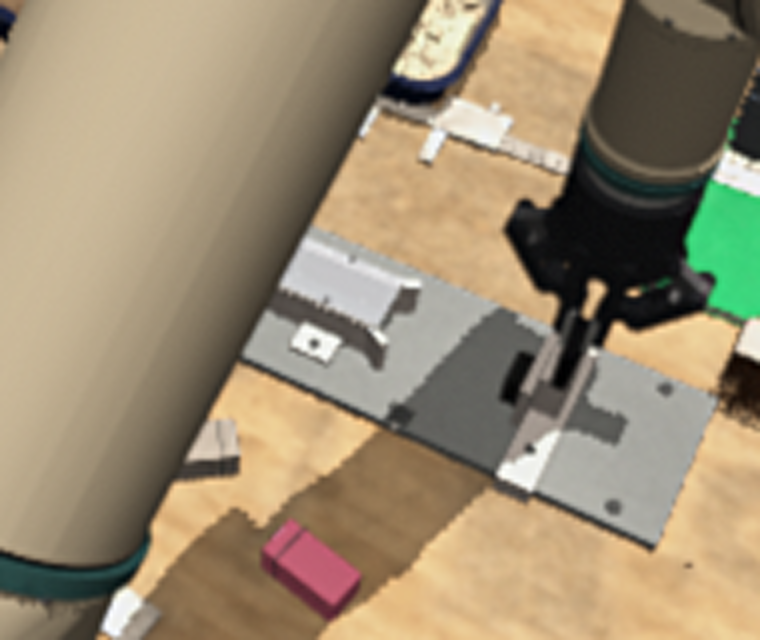

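The cap follows: it is about 95 mm off the mouth at (560,390), with the open mouth at (390,320). I'll pull 45 mm further, release and rise.

```bash
python3 -m creep '[{"dx":0.003,"dy":-0.04,"dz":0,"rx":0,"ry":0,"rz":0,"grip":1},{"dx":0.006,"dy":-0.08,"dz":0,"rx":0,"ry":0,"rz":0,"grip":1},{"dx":0.008,"dy":-0.115,"dz":0,"rx":0,"ry":0,"rz":0,"grip":1},{"dx":0.008,"dy":-0.115,"dz":0,"rx":0,"ry":0,"rz":0,"grip":1},{"dx":0.008,"dy":-0.115,"dz":0,"rx":0,"ry":0,"rz":0,"grip":-0.5}]'
python3 -m creep '[{"dx":0,"dy":0,"dz":0,"rx":0,"ry":0,"rz":0,"grip":-1},{"dx":0,"dy":0,"dz":0,"rx":0,"ry":0,"rz":0,"grip":-1},{"dx":0,"dy":0,"dz":0.1,"rx":0,"ry":0,"rz":0,"grip":-1},{"dx":0,"dy":0,"dz":0.2,"rx":0,"ry":0,"rz":0,"grip":-1},{"dx":0,"dy":0,"dz":0.25,"rx":0,"ry":0,"rz":0,"grip":-1}]'
```

```text
clock: 5.3
eef_pos: [642.1, -152.5, 65.7]
tool_rot: [-3.141, 0.0, 0.067]
force: [-0.5, -0.2, 0.5]
width: 24.4
gripper_force: 0.0
clock: 5.92
eef_pos: [643.4, -152.6, 168.2]
tool_rot: [3.141, -0.003, 0.068]
force: [0.3, 0.1, -0.4]
width: 85.3
gripper_force: 0.0
```

Next is prism C, on the right. I'll move above it, turning the tool to yaw 2.43.

```bash
python3 -m creep '[{"dx":-0.1,"dy":-0.02,"dz":0,"rx":0,"ry":0,"rz":0.025,"grip":-1},{"dx":-0.2,"dy":-0.05,"dz":0,"rx":0,"ry":0,"rz":0.05,"grip":-1},{"dx":-0.3,"dy":-0.08,"dz":0,"rx":0,"ry":0,"rz":0.075,"grip":-1},{"dx":-0.4,"dy":-0.1,"dz":0,"rx":0,"ry":0,"rz":0.1,"grip":-0.5},{"dx":-0.498,"dy":-0.117,"dz":0,"rx":0,"ry":0,"rz":0.125,"grip":-0.15}]'
python3 -m creep '[{"dx":0,"dy":0,"dz":0,"rx":0,"ry":0,"rz":0.025,"grip":-0.15},{"dx":0,"dy":0,"dz":0,"rx":0,"ry":0,"rz":0.05,"grip":-0.15},{"dx":0,"dy":0,"dz":0,"rx":0,"ry":0,"rz":0.075,"grip":-0.15},{"dx":0,"dy":0,"dz":0,"rx":0,"ry":0,"rz":0.1,"grip":-0.15},{"dx":0,"dy":0,"dz":0,"rx":0,"ry":0,"rz":0.125,"grip":-0.15}]'
python3 -m creep '[{"dx":0,"dy":0,"dz":-0.02,"rx":0,"ry":0,"rz":0.025,"grip":-0.15},{"dx":0,"dy":0,"dz":-0.05,"rx":0,"ry":0,"rz":0.05,"grip":-0.15},{"dx":0,"dy":0,"dz":-0.1,"rx":0,"ry":0,"rz":0.075,"grip":-0.15},{"dx":0,"dy":0,"dz":-0.15,"rx":0,"ry":0,"rz":0.1,"grip":-0.15},{"dx":0,"dy":0,"dz":-0.2,"rx":0,"ry":0,"rz":0.126,"grip":-0.15}]'
python3 -c "
from h import *
crop('side',270,210,470,360,4,'c5');crop('top',190,140,430,290,3.3,'c6')"
```

```text
clock: 6.55
eef_pos: [441.7, -199.6, 165.8]
tool_rot: [3.141, 0.0, 0.858]
force: [-0.5, -0.4, -0.2]
width: 52.0
gripper_force: 0.0
clock: 7.18
eef_pos: [443.0, -199.3, 165.8]
tool_rot: [3.142, -0.0, 1.644]
force: [-0.6, 0.4, 0.6]
width: 49.2
gripper_force: 0.0
clock: 7.8
eef_pos: [443.1, -199.4, 85.2]
tool_rot: [3.141, 0.0, 2.436]
force: [-0.2, -0.1, -0.4]
width: 49.1
gripper_force: 0.0
```

View pics/c5.png

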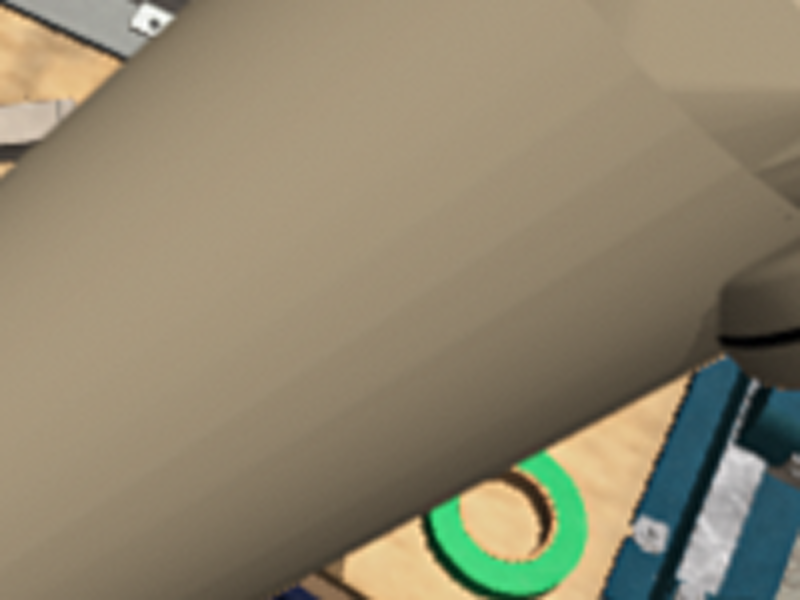

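View pics/c6.png

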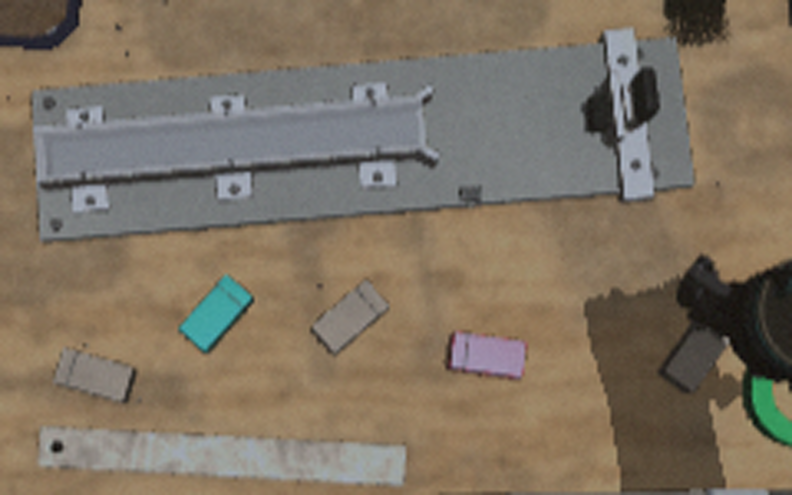

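Top view: the prisms are unmoved, the cap is well back at (630,100), and the flare ends are at (431,92) and (432,158). Descending and gripping.

```bash
python3 -c "
from h import *
for z in (12,40,52):print(cw(431,92,z),cw(432,158,z),(cw(431,92,z)+cw(432,158,z))/2)"
python3 -m creep '[{"dx":0.002,"dy":0.002,"dz":-0.07,"rx":0,"ry":0,"rz":0,"grip":-0.15},{"dx":0.002,"dy":0.002,"dz":-0.14,"rx":0,"ry":0,"rz":0,"grip":-0.15},{"dx":0.002,"dy":0.002,"dz":-0.2,"rx":0,"ry":0,"rz":0,"grip":-0.15},{"dx":0.002,"dy":0.002,"dz":-0.2,"rx":0,"ry":0,"rz":0,"grip":-0.15},{"dx":0.002,"dy":0.002,"dz":-0.2,"rx":0,"ry":0,"rz":0,"grip":1}]'
python3 -m creep '[{"dx":0,"dy":0,"dz":0,"rx":0,"ry":0,"rz":0,"grip":1},{"dx":0,"dy":0,"dz":0,"rx":0,"ry":0,"rz":0,"grip":1},{"dx":0,"dy":0,"dz":0,"rx":0,"ry":0,"rz":0,"grip":1},{"dx":0,"dy":0,"dz":0,"rx":0,"ry":0,"rz":0,"grip":1},{"dx":0,"dy":0,"dz":0,"rx":0,"ry":0,"rz":0,"grip":1}]'
```

```text
[668.29953885  10.13923134  12.        ] [611.30498877  10.97281989  12.        ] [639.80226381  10.55602561  12.        ]
[661.11505698  12.51390383  40.        ] [605.40884844  13.32864941  40.        ] [633.26195271  12.92127662  40.        ]
[658.03599332  13.53162062  52.        ] [602.88193116  14.33829063  52.        ] [630.45896224  13.93495562  52.        ]
clock: 8.52
eef_pos: [444.7, -198.8, 6.9]
tool_rot: [3.141, 0.002, 2.429]
force: [-0.2, 0.1, 0.2]
width: 32.0
gripper_force: 0.0
clock: 9.15
eef_pos: [443.8, -198.6, 5.8]
tool_rot: [3.142, -0.0, 2.43]
force: [-0.0, 0.0, -0.7]
width: 0.0
gripper_force: 0.0
```

It missed (width 0). I'll rise straight up and look.

```bash
python3 -m creep '[{"dx":0,"dy":0,"dz":0.05,"rx":0,"ry":0,"rz":0,"grip":-0.15},{"dx":0,"dy":0,"dz":0.2,"rx":0,"ry":0,"rz":0,"grip":-0.15},{"dx":0.1,"dy":0,"dz":0.3,"rx":0,"ry":0,"rz":0,"grip":-0.15},{"dx":0.2,"dy":0,"dz":0.35,"rx":0,"ry":0,"rz":0,"grip":-0.15},{"dx":0.25,"dy":0,"dz":0.35,"rx":0,"ry":0,"rz":0,"grip":-0.15}]'
python3 -c "
from h import *
crop('top',330,200,450,290,5,'c7')"
```

```text
clock: 9.78
eef_pos: [547.3, -198.7, 148.1]
tool_rot: [3.139, 0.005, 2.43]
force: [-0.3, -0.2, -0.4]
width: 48.6
gripper_force: 0.0
```

View pics/c7.png

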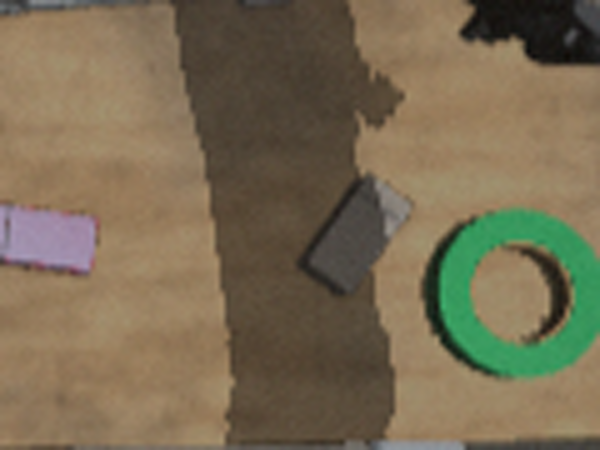

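The prism is unmoved (corners (370,172), (415,207), (345,296), (300,258)), so the tool wasn't around it. I'll check the projected TCP against the tool in both cameras.

```bash
python3 - <<'E'
from h import *
print([cw(u,v,30,'top',330,200,5).round(1) for u,v in[(370,172),(415,207),(345,296),(300,258),(357,233)]])
p=ctrl.read_state()["eef_pos"];o=[]
for n in("top","side"):
    im=get_image(n)[:,:,::-1].copy();q=px(n,p);print(n,q)
    cv2.drawMarker(im,tuple(int(round(k)) for k in q),(0,0,255),cv2.MARKER_CROSS,9,1)
    x,y=[int(k) for k in q];x0=min(max(x-65,0),430);y0=min(max(y-75,0),270);print(x0,y0)
    o.append(cv2.resize(im[y0:y0+150,x0:x0+130],None,fx=3,fy=3,interpolation=cv2.INTER_CUBIC))
cv2.imwrite("pics/c8.png",np.hstack(o))
E
```

```text
[array([ 476.2, -207.2,   30. ]), array([ 456.9, -230.2,   30. ]), array([ 410., -190.,   30.]), array([ 430.7, -167. ,   30. ]), array([ 443.5, -198.3,   30. ])]
top [410.49405764 199.60825953]
345 124
side [398.89823099 248.72330886]
333 173
```

View pics/c8.png

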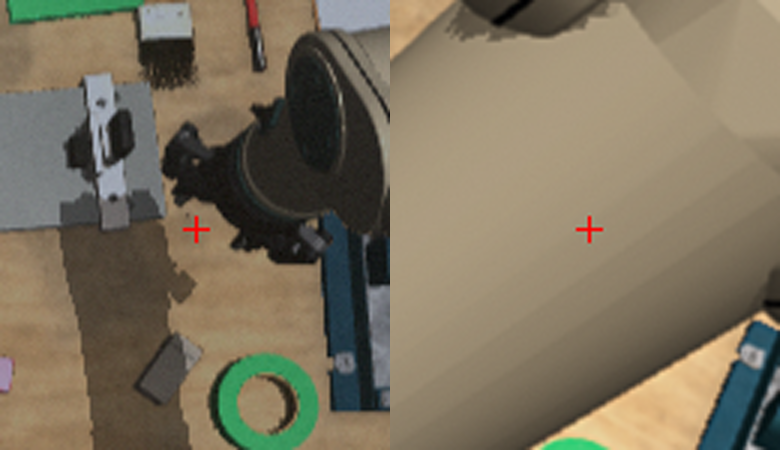

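The tool's tips sit about 30 mm higher than reported. That also fits c3 and the thin pinch of the cap grip. I'll go back and do a guarded descent astride the prism.

```bash
python3 -m creep '[{"dx":-0.1,"dy":0,"dz":0,"rx":0,"ry":0,"rz":0,"grip":-0.15},{"dx":-0.2,"dy":0,"dz":-0.08,"rx":0,"ry":0,"rz":0,"grip":-0.15},{"dx":-0.257,"dy":0,"dz":-0.15,"rx":0,"ry":0,"rz":0,"grip":-0.15},{"dx":-0.257,"dy":0,"dz":-0.25,"rx":0,"ry":0,"rz":0,"grip":-0.15},{"dx":-0.257,"dy":0,"dz":-0.35,"rx":0,"ry":0,"rz":0,"grip":-0.15}]'
python3 -m creep '[{"dx":0,"dy":0,"dz":-0.01,"rx":0,"ry":0,"rz":0,"grip":-0.15},{"dx":0,"dy":0,"dz":-0.02,"rx":0,"ry":0,"rz":0,"grip":-0.15},{"dx":0,"dy":0,"dz":-0.03,"rx":0,"ry":0,"rz":0,"grip":-0.15},{"dx":0,"dy":0,"dz":-0.03,"rx":0,"ry":0,"rz":0,"grip":-0.15},{"dx":0,"dy":0,"dz":-0.03,"rx":0,"ry":0,"rz":0,"grip":-0.15}]'
python3 -c "
from h import *
crop('top',330,180,450,270,6,'c9')"
```

```text
clock: 10.55
eef_pos: [438.8, -199.0, 4.9]
tool_rot: [-3.141, -0.001, 2.429]
force: [1.0, 0.1, 0.1]
width: 49.0
gripper_force: 0.0
clock: 11.18
eef_pos: [441.4, -198.9, -5.6]
tool_rot: [3.141, 0.001, 2.43]
force: [0.4, -0.1, -0.8]
width: 49.2
gripper_force: 0.0
```

View pics/c9.png

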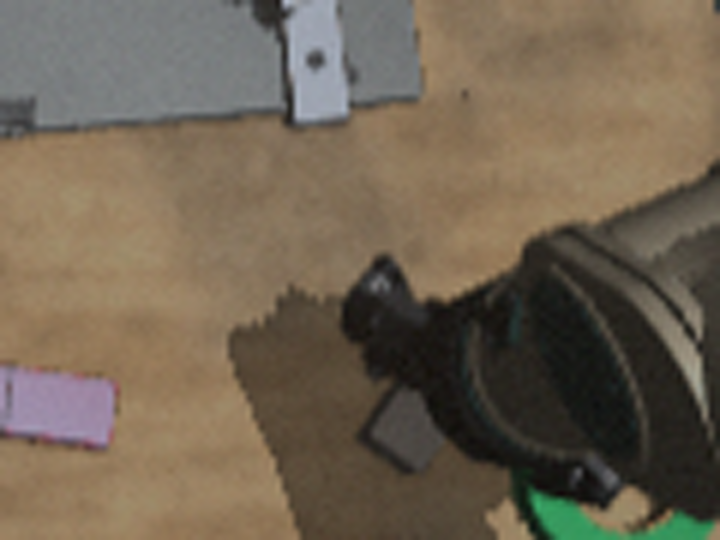

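```bash
python3 -m creep '[{"dx":0.006,"dy":0,"dz":-0.01,"rx":0,"ry":0,"rz":0,"grip":-0.15},{"dx":0.006,"dy":0,"dz":-0.02,"rx":0,"ry":0,"rz":0,"grip":-0.15},{"dx":0.006,"dy":0,"dz":-0.025,"rx":0,"ry":0,"rz":0,"grip":-0.15},{"dx":0.006,"dy":0,"dz":-0.025,"rx":0,"ry":0,"rz":0,"grip":-0.15},{"dx":0.006,"dy":0,"dz":-0.025,"rx":0,"ry":0,"rz":0,"grip":-0.15}]'
python3 -m creep '[{"dx":0,"dy":0,"dz":0,"rx":0,"ry":0,"rz":0,"grip":0.4},{"dx":0,"dy":0,"dz":0,"rx":0,"ry":0,"rz":0,"grip":0.4},{"dx":0,"dy":0,"dz":0,"rx":0,"ry":0,"rz":0,"grip":0.4},{"dx":0,"dy":0,"dz":0,"rx":0,"ry":0,"rz":0,"grip":0.4},{"dx":0,"dy":0,"dz":0,"rx":0,"ry":0,"rz":0,"grip":0.4}]'
python3 -c "
from h import *
for z in(100,130,160,190):print(z,px('top',[443,-199,z]))"
```

```text
clock: 11.85
eef_pos: [443.4, -198.6, -16.2]
tool_rot: [-3.142, -0.0, 2.43]
force: [1.1, 0.0, 0.1]
width: 49.3
gripper_force: 0.0
clock: 12.48
eef_pos: [443.4, -198.8, -15.7]
tool_rot: [-3.141, 0.0, 2.43]
force: [-0.6, 0.2, 5.2]
width: 28.4
gripper_force: 59.6
100 [408.2735883  244.16152647]
130 [411.53565291 243.12493997]
160 [414.97442799 242.03220018]
190 [418.60467226 240.87861721]
```

Contact (width 28, at a reading of z = -16). The grip is shallow, so I'll open, go 8 mm lower and regrip.

```bash
python3 -m creep '[{"dx":0,"dy":0,"dz":0,"rx":0,"ry":0,"rz":0,"grip":-0.1},{"dx":0,"dy":0,"dz":0,"rx":0,"ry":0,"rz":0,"grip":-0.1},{"dx":0,"dy":0,"dz":-0.01,"rx":0,"ry":0,"rz":0,"grip":-0.1},{"dx":0,"dy":0,"dz":-0.02,"rx":0,"ry":0,"rz":0,"grip":-0.1},{"dx":0,"dy":0,"dz":-0.02,"rx":0,"ry":0,"rz":0,"grip":-0.1}]'
python3 -m creep '[{"dx":0,"dy":0,"dz":0,"rx":0,"ry":0,"rz":0,"grip":1},{"dx":0,"dy":0,"dz":0,"rx":0,"ry":0,"rz":0,"grip":1},{"dx":0,"dy":0,"dz":0,"rx":0,"ry":0,"rz":0,"grip":1},{"dx":0,"dy":0,"dz":0,"rx":0,"ry":0,"rz":0,"grip":1},{"dx":0,"dy":0,"dz":0.05,"rx":0,"ry":0,"rz":0,"grip":1}]'
```

```text
clock: 13.1
eef_pos: [443.1, -198.5, -24.6]
tool_rot: [-3.141, -0.001, 2.43]
force: [0.2, 0.2, 0.9]
width: 46.7
gripper_force: 0.0
clock: 13.72
eef_pos: [442.4, -198.3, -5.0]
tool_rot: [-3.14, -0.003, 2.43]
force: [0.8, -0.2, -0.7]
width: 28.4
gripper_force: 59.0
```

Prism C is held and lifted. On the bench the hold reads z ≈ -24.6, so on the plate it should be about -12.6. I'll carry it to mouth x ≈ -32.

```bash
python3 -m creep '[{"dx":0,"dy":0,"dz":0.1,"rx":0,"ry":0,"rz":-0.01,"grip":1},{"dx":0,"dy":0,"dz":0.2,"rx":0,"ry":0,"rz":-0.03,"grip":1},{"dx":0.08,"dy":0.08,"dz":0.28,"rx":0,"ry":0,"rz":-0.06,"grip":1},{"dx":0.16,"dy":0.16,"dz":0.28,"rx":0,"ry":0,"rz":-0.09,"grip":1},{"dx":0.24,"dy":0.24,"dz":0.28,"rx":0,"ry":0,"rz":-0.1257,"grip":1}]'
python3 -m creep '[{"dx":0.08,"dy":0.07,"dz":0,"rx":0,"ry":0,"rz":0,"grip":1},{"dx":0.16,"dy":0.14,"dz":0,"rx":0,"ry":0,"rz":0,"grip":1},{"dx":0.24,"dy":0.202,"dz":0,"rx":0,"ry":0,"rz":0,"grip":1},{"dx":0.24,"dy":0.202,"dz":-0.05,"rx":0,"ry":0,"rz":0,"grip":1},{"dx":0.24,"dy":0.202,"dz":-0.1,"rx":0,"ry":0,"rz":0,"grip":1}]'
```

```text
clock: 14.35
eef_pos: [540.3, -102.2, 108.1]
tool_rot: [3.141, 0.0, 1.672]
force: [-0.1, 0.8, -1.6]
width: 29.0
gripper_force: 59.1
clock: 14.98
eef_pos: [635.0, -21.8, 66.5]
tool_rot: [-3.141, 0.0, 1.68]
force: [-0.2, -0.3, 0.1]
width: 28.5
gripper_force: 59.2
```

```bash
python3 -m creep '[{"dx":0,"dy":0,"dz":-0.05,"rx":0,"ry":0,"rz":-0.0064,"grip":1},{"dx":0,"dy":0,"dz":-0.1,"rx":0,"ry":0,"rz":-0.0064,"grip":1},{"dx":0,"dy":0,"dz":-0.15,"rx":0,"ry":0,"rz":-0.0064,"grip":1},{"dx":0,"dy":0,"dz":-0.185,"rx":0,"ry":0,"rz":-0.0064,"grip":1},{"dx":0,"dy":0,"dz":-0.185,"rx":0,"ry":0,"rz":-0.0064,"grip":1}]'
python3 -m creep '[{"dx":0,"dy":0,"dz":-0.004,"rx":0,"ry":0,"rz":0,"grip":1},{"dx":0,"dy":0,"dz":-0.007,"rx":0,"ry":0,"rz":0,"grip":1},{"dx":0,"dy":0,"dz":-0.01,"rx":0,"ry":0,"rz":0,"grip":1},{"dx":0,"dy":0,"dz":-0.01,"rx":0,"ry":0,"rz":0,"grip":1},{"dx":0,"dy":0,"dz":-0.01,"rx":0,"ry":0,"rz":0,"grip":1}]'
python3 -c "
from h import *
o=[]
for n in('top','side'):
    x,y=px(n,[634,-20,30]).astype(int);o.append(cv2.resize(get_image(n)[y-45:y+45,x-40:x+40,::-1],None,fx=4.5,fy=4.5,interpolation=cv2.INTER_CUBIC))
cv2.imwrite('pics/c10.png',np.hstack(o))"
```

```text
clock: 15.6
eef_pos: [634.4, -21.9, -7.6]
tool_rot: [-3.139, -0.0, 1.639]
force: [-0.6, 0.6, -0.9]
width: 28.7
gripper_force: 59.2
clock: 16.23
eef_pos: [635.5, -21.8, -10.0]
tool_rot: [3.141, -0.0, 1.639]
force: [-0.4, 0.5, -1.3]
width: 28.8
gripper_force: 59.2
```

View pics/c10.png

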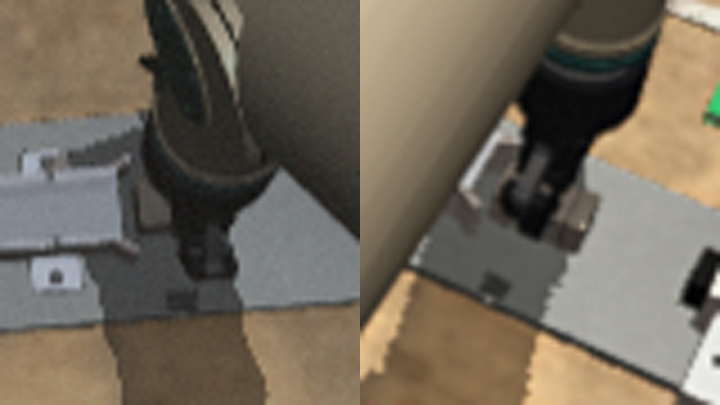

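The prism is aligned in front of the mouth (top panel: prism at (145,200), flare ends at (125,160) and (130,245)). I'll lower it, slide it in 15 mm, release, then push from behind with shut fingers.

```bash
python3 -m creep '[{"dx":0,"dy":0,"dz":-0.004,"rx":0,"ry":0,"rz":0,"grip":1},{"dx":0,"dy":0,"dz":-0.006,"rx":0,"ry":0,"rz":0,"grip":1},{"dx":-0.001,"dy":0.015,"dz":-0.006,"rx":0,"ry":0,"rz":0,"grip":1},{"dx":-0.002,"dy":0.03,"dz":-0.006,"rx":0,"ry":0,"rz":0,"grip":1},{"dx":-0.003,"dy":0.038,"dz":-0.006,"rx":0,"ry":0,"rz":0,"grip":1}]'
python3 -m creep '[{"dx":0,"dy":0,"dz":0,"rx":0,"ry":0,"rz":0,"grip":-0.1},{"dx":0,"dy":0,"dz":0,"rx":0,"ry":0,"rz":0,"grip":-0.1},{"dx":0,"dy":0,"dz":0.05,"rx":0,"ry":0,"rz":0,"grip":-0.1},{"dx":0,"dy":0,"dz":0.1,"rx":0,"ry":0,"rz":0,"grip":0},{"dx":0,"dy":0,"dz":0.15,"rx":0,"ry":0,"rz":0,"grip":1}]'
python3 -m creep '[{"dx":0.005,"dy":-0.07,"dz":0,"rx":0,"ry":0,"rz":0,"grip":1},{"dx":0.009,"dy":-0.138,"dz":0,"rx":0,"ry":0,"rz":0,"grip":1},{"dx":0.009,"dy":-0.138,"dz":-0.05,"rx":0,"ry":0,"rz":0,"grip":1},{"dx":0.009,"dy":-0.138,"dz":-0.1,"rx":0,"ry":0,"rz":0,"grip":1},{"dx":0.009,"dy":-0.138,"dz":-0.13,"rx":0,"ry":0,"rz":0,"grip":1}]'
```

```text
clock: 16.95
eef_pos: [635.1, -6.8, -11.9]
tool_rot: [3.14, 0.001, 1.639]
force: [0.5, -3.6, 6.4]
width: 28.8
gripper_force: 60.1
clock: 17.58
eef_pos: [634.8, -6.6, 49.6]
tool_rot: [3.14, -0.0, 1.639]
force: [0.7, 0.9, -0.3]
width: 25.6
gripper_force: 0.0
clock: 18.2
eef_pos: [636.7, -60.0, -6.4]
tool_rot: [-3.139, -0.001, 1.641]
force: [-0.9, 0.7, -0.4]
width: -0.1
gripper_force: 0.0
```

```bash
python3 -m creep '[{"dx":-0.002,"dy":0.03,"dz":0,"rx":0,"ry":0,"rz":0,"grip":1},{"dx":-0.005,"dy":0.07,"dz":0,"rx":0,"ry":0,"rz":0,"grip":1},{"dx":-0.008,"dy":0.11,"dz":0,"rx":0,"ry":0,"rz":0,"grip":1},{"dx":-0.01,"dy":0.155,"dz":0,"rx":0,"ry":0,"rz":0,"grip":1},{"dx":-0.01,"dy":0.155,"dz":0,"rx":0,"ry":0,"rz":0,"grip":1}]'
python3 -m creep '[{"dx":0.002,"dy":-0.03,"dz":0,"rx":0,"ry":0,"rz":0,"grip":1},{"dx":0.002,"dy":-0.03,"dz":0.1,"rx":0,"ry":0,"rz":0,"grip":1},{"dx":0.002,"dy":-0.03,"dz":0.2,"rx":0,"ry":0,"rz":0,"grip":1},{"dx":-0.05,"dy":-0.03,"dz":0.25,"rx":0,"ry":0,"rz":0,"grip":-0.1},{"dx":-0.15,"dy":-0.03,"dz":0.25,"rx":0,"ry":0,"rz":0,"grip":-0.1}]'
```

```text
clock: 18.82
eef_pos: [634.1, 3.8, -4.1]
tool_rot: [3.14, -0.002, 1.643]
force: [0.3, -0.4, 0.4]
width: 0.2
gripper_force: 0.0
clock: 19.45
eef_pos: [576.3, -14.0, 97.3]
tool_rot: [3.135, 0.001, 1.636]
force: [0.2, 0.5, -0.0]
width: 35.5
gripper_force: 0.0
```

```bash
python3 -m creep '[{"dx":-0.06,"dy":0.05,"dz":0,"rx":0,"ry":0,"rz":0.02,"grip":-0.1},{"dx":-0.12,"dy":0.1,"dz":0,"rx":0,"ry":0,"rz":0.04,"grip":-0.1},{"dx":-0.18,"dy":0.15,"dz":0,"rx":0,"ry":0,"rz":0.06,"grip":-0.1},{"dx":-0.247,"dy":0.2,"dz":0,"rx":0,"ry":0,"rz":0.08,"grip":-0.1},{"dx":-0.247,"dy":0.24,"dz":0,"rx":0,"ry":0,"rz":0.1,"grip":-0.1}]'
python3 -c "
from h import *
crop('top',190,140,430,290,3.3,'c11')"
```

```text
clock: 20.08
eef_pos: [473.3, 82.5, 95.5]
tool_rot: [-3.139, 0.001, 2.27]
force: [1.2, 0.1, -0.1]
width: 47.0
gripper_force: 0.0
```

View pics/c11.png

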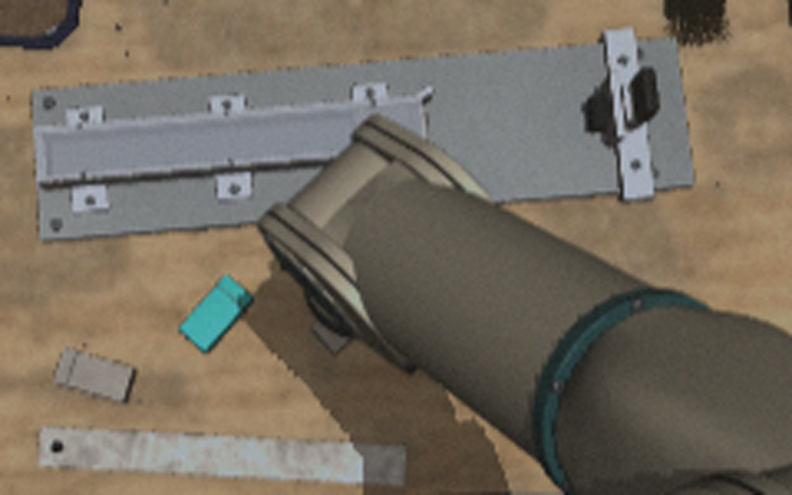

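A (95,376) and the visible end of B (325,340) are where they were. Picking B.

```bash
python3 -m creep '[{"dx":0.006,"dy":0,"dz":-0.1,"rx":0,"ry":0,"rz":0,"grip":-0.1},{"dx":0.006,"dy":0,"dz":-0.2,"rx":0,"ry":0,"rz":0,"grip":-0.1},{"dx":0.006,"dy":0,"dz":-0.27,"rx":0,"ry":0,"rz":0,"grip":-0.1},{"dx":0.006,"dy":0,"dz":-0.3,"rx":0,"ry":0,"rz":0,"grip":-0.1},{"dx":0.006,"dy":0,"dz":-0.3,"rx":0,"ry":0,"rz":0,"grip":-0.1}]'
python3 -m creep '[{"dx":0,"dy":0,"dz":0,"rx":0,"ry":0,"rz":0,"grip":1},{"dx":0,"dy":0,"dz":0,"rx":0,"ry":0,"rz":0,"grip":1},{"dx":0,"dy":0,"dz":0,"rx":0,"ry":0,"rz":0,"grip":1},{"dx":0,"dy":0,"dz":0,"rx":0,"ry":0,"rz":0,"grip":1},{"dx":0,"dy":0,"dz":0.1,"rx":0,"ry":0,"rz":0,"grip":1}]'
```

```text
clock: 20.75
eef_pos: [477.6, 83.2, -24.9]
tool_rot: [-3.141, 0.0, 2.266]
force: [0.1, 0.2, 0.1]
width: 47.1
gripper_force: 0.0
clock: 21.38
eef_pos: [475.9, 83.8, 14.6]
tool_rot: [-3.138, -0.002, 2.268]
force: [1.7, -0.1, -1.0]
width: 28.5
gripper_force: 59.9
```

```bash
python3 -m creep '[{"dx":0,"dy":0,"dz":0.12,"rx":0,"ry":0,"rz":-0.02,"grip":1},{"dx":0,"dy":0,"dz":0.24,"rx":0,"ry":0,"rz":-0.04,"grip":1},{"dx":0.1,"dy":-0.08,"dz":0.24,"rx":0,"ry":0,"rz":-0.06,"grip":1},{"dx":0.2,"dy":-0.16,"dz":0.24,"rx":0,"ry":0,"rz":-0.08,"grip":1},{"dx":0.3,"dy":-0.24,"dz":0.24,"rx":0,"ry":0,"rz":-0.1,"grip":1}]'
python3 -m creep '[{"dx":0.095,"dy":-0.03,"dz":0,"rx":0,"ry":0,"rz":0,"grip":1},{"dx":0.095,"dy":-0.03,"dz":0,"rx":0,"ry":0,"rz":0,"grip":1},{"dx":0.095,"dy":-0.03,"dz":-0.1,"rx":0,"ry":0,"rz":0,"grip":1},{"dx":0.095,"dy":-0.03,"dz":-0.2,"rx":0,"ry":0,"rz":0,"grip":1},{"dx":0.095,"dy":-0.03,"dz":-0.2,"rx":0,"ry":0,"rz":0,"grip":1}]'
```

```text
clock: 22.0
eef_pos: [598.5, -13.1, 112.1]
tool_rot: [3.141, -0.0, 1.635]
force: [0.7, 0.5, -1.5]
width: 28.8
gripper_force: 60.0
clock: 22.62
eef_pos: [631.3, -23.4, 28.7]
tool_rot: [-3.134, -0.001, 1.64]
force: [0.6, -0.3, -1.3]
width: 28.6
gripper_force: 60.0
```

```bash
python3 -m creep '[{"dx":0,"dy":0,"dz":-0.03,"rx":0,"ry":0,"rz":0,"grip":1},{"dx":0,"dy":0,"dz":-0.06,"rx":0,"ry":0,"rz":0,"grip":1},{"dx":0,"dy":0,"dz":-0.08,"rx":0,"ry":0,"rz":0,"grip":1},{"dx":0,"dy":0,"dz":-0.08,"rx":0,"ry":0,"rz":0,"grip":1},{"dx":0,"dy":0,"dz":-0.08,"rx":0,"ry":0,"rz":0,"grip":1}]'
```

```text
clock: 23.25
eef_pos: [635.8, -23.8, -0.3]
tool_rot: [3.141, -0.0, 1.639]
force: [0.4, -0.2, -1.1]
width: 28.8
gripper_force: 60.0
```

```bash
python3 -m creep '[{"dx":0,"dy":0,"dz":-0.015,"rx":0,"ry":0,"rz":0,"grip":1},{"dx":0,"dy":0,"dz":-0.029,"rx":0,"ry":0,"rz":0,"grip":1},{"dx":-0.001,"dy":0.015,"dz":-0.029,"rx":0,"ry":0,"rz":0,"grip":1},{"dx":-0.002,"dy":0.03,"dz":-0.029,"rx":0,"ry":0,"rz":0,"grip":1},{"dx":-0.003,"dy":0.042,"dz":-0.029,"rx":0,"ry":0,"rz":0,"grip":1}]'
python3 -m creep '[{"dx":0,"dy":0,"dz":0,"rx":0,"ry":0,"rz":0,"grip":-0.1},{"dx":0,"dy":0,"dz":0,"rx":0,"ry":0,"rz":0,"grip":-0.1},{"dx":0,"dy":0,"dz":0.05,"rx":0,"ry":0,"rz":0,"grip":-0.1},{"dx":0,"dy":0,"dz":0.1,"rx":0,"ry":0,"rz":0,"grip":0},{"dx":0,"dy":0,"dz":0.15,"rx":0,"ry":0,"rz":0,"grip":1}]'
python3 -m creep '[{"dx":0.005,"dy":-0.07,"dz":0,"rx":0,"ry":0,"rz":0,"grip":1},{"dx":0.009,"dy":-0.138,"dz":0,"rx":0,"ry":0,"rz":0,"grip":1},{"dx":0.009,"dy":-0.138,"dz":-0.05,"rx":0,"ry":0,"rz":0,"grip":1},{"dx":0.009,"dy":-0.138,"dz":-0.1,"rx":0,"ry":0,"rz":0,"grip":1},{"dx":0.009,"dy":-0.138,"dz":-0.13,"rx":0,"ry":0,"rz":0,"grip":1}]'
```

```text
clock: 23.88
eef_pos: [635.3, -8.7, -11.4]
tool_rot: [3.14, 0.002, 1.638]
force: [1.2, -4.6, 5.0]
width: 28.5
gripper_force: 61.0
clock: 24.5
eef_pos: [634.9, -7.0, 50.0]
tool_rot: [3.14, -0.0, 1.639]
force: [0.0, 1.2, 0.7]
width: 25.7
gripper_force: 0.0
clock: 25.12
eef_pos: [636.7, -60.4, -6.0]
tool_rot: [-3.139, -0.001, 1.641]
force: [0.6, -0.0, -0.3]
width: -0.0
gripper_force: 0.0
```

```bash
python3 -m creep '[{"dx":-0.002,"dy":0.03,"dz":0,"rx":0,"ry":0,"rz":0,"grip":1},{"dx":-0.005,"dy":0.07,"dz":0,"rx":0,"ry":0,"rz":0,"grip":1},{"dx":-0.008,"dy":0.11,"dz":0,"rx":0,"ry":0,"rz":0,"grip":1},{"dx":-0.01,"dy":0.155,"dz":0,"rx":0,"ry":0,"rz":0,"grip":1},{"dx":-0.01,"dy":0.155,"dz":0,"rx":0,"ry":0,"rz":0,"grip":1}]'
python3 -m creep '[{"dx":0.002,"dy":-0.03,"dz":0,"rx":0,"ry":0,"rz":0,"grip":1},{"dx":0.002,"dy":-0.03,"dz":0.1,"rx":0,"ry":0,"rz":0,"grip":1},{"dx":0.002,"dy":-0.03,"dz":0.2,"rx":0,"ry":0,"rz":0,"grip":1},{"dx":-0.05,"dy":-0.03,"dz":0.25,"rx":0,"ry":0,"rz":0,"grip":-0.1},{"dx":-0.15,"dy":-0.03,"dz":0.25,"rx":0,"ry":0,"rz":0,"grip":-0.1}]'
```

```text
clock: 25.75
eef_pos: [634.2, 3.7, -3.6]
tool_rot: [3.14, -0.002, 1.643]
force: [-0.4, -0.3, 0.1]
width: -0.1
gripper_force: 0.0
clock: 26.38
eef_pos: [576.4, -14.2, 97.8]
tool_rot: [3.135, 0.001, 1.636]
force: [-0.2, -0.4, 0.0]
width: 35.8
gripper_force: 0.0
```

```bash
python3 -m creep '[{"dx":-0.07,"dy":0.12,"dz":0,"rx":0,"ry":0,"rz":-0.01,"grip":-0.1},{"dx":-0.14,"dy":0.24,"dz":0,"rx":0,"ry":0,"rz":-0.02,"grip":-0.1},{"dx":-0.21,"dy":0.36,"dz":0,"rx":0,"ry":0,"rz":-0.03,"grip":-0.1},{"dx":-0.28,"dy":0.48,"dz":0,"rx":0,"ry":0,"rz":-0.04,"grip":-0.1},{"dx":-0.35,"dy":0.6,"dz":0,"rx":0,"ry":0,"rz":-0.052,"grip":-0.1}]'
python3 -m creep '[{"dx":0,"dy":0.1,"dz":0,"rx":0,"ry":0,"rz":0,"grip":-0.1},{"dx":0,"dy":0.155,"dz":0,"rx":0,"ry":0,"rz":0,"grip":-0.1},{"dx":0,"dy":0.155,"dz":0,"rx":0,"ry":0,"rz":0,"grip":-0.1},{"dx":0,"dy":0.155,"dz":0,"rx":0,"ry":0,"rz":0,"grip":-0.1},{"dx":0,"dy":0.155,"dz":0,"rx":0,"ry":0,"rz":0,"grip":-0.1}]'
python3 - <<'E'
from h import *
im=get_image('top').astype(int);X=np.array([-.069,.9976,0])
c1=cv2.imread('pics/c1.png')[:,:,::-1].astype(int)
crop('top',190,140,430,290,3.3,'c12')
for t in range(-60,200,10):
    q=px('top',np.array([633,11.5,42])+t*X);u,v=q.round().astype(int)
    a,b=((q-[190,140])*3.3).astype(int)
    print(t,im[v-2:v+3,u-1:u+2].mean((0,1)).round(),c1[b-7:b+8,a-3:a+4].mean((0,1)).round())
a=cv2.imread('pics/c12.png').astype(int);c=cv2.imread('pics/c1.png').astype(int)
print("A patch diff",abs(a-c)[340:410,50:140].mean())
E
```

```text
clock: 27.0
eef_pos: [434.3, 227.8, 96.1]
tool_rot: [3.14, -0.0, 1.307]
force: [1.5, 0.9, 0.7]
width: 47.0
gripper_force: 0.0
clock: 27.62
eef_pos: [434.4, 287.6, 95.8]
tool_rot: [3.141, 0.001, 1.309]
force: [0.3, 0.4, 0.4]
width: 47.1
gripper_force: 0.0
-60 [118. 122. 122.] [116. 119. 121.]
-50 [117. 121. 122.] [117. 120. 122.]
-40 [118. 121. 122.] [105. 107. 109.]
-30 [117. 121. 122.] [42. 40. 39.]
-20 [116. 121. 121.] [86. 87. 90.]
-10 [117. 121. 123.] [137. 142. 151.]
0 [116. 120. 121.] [36. 35. 32.]
10 [133. 135. 140.] [ 99. 102. 110.]
20 [125. 128. 135.] [122. 127. 135.]
30 [127. 129. 136.] [120. 125. 134.]
40 [127. 130. 137.] [121. 127. 135.]
50 [127. 130. 137.] [121. 126. 134.]
60 [127. 130. 137.] [121. 126. 134.]
70 [127. 129. 136.] [122. 127. 135.]
80 [124. 127. 134.] [122. 126. 135.]
90 [126. 130. 136.] [120. 125. 134.]
100 [126. 129. 136.] [121. 126. 134.]
110 [128. 130. 137.] [121. 125. 134.]
120 [127. 130. 137.] [120. 126. 134.]
130 [122. 127. 136.] [120. 125. 134.]
140 [123. 128. 136.] [122. 127. 135.]
150 [123. 128. 137.] [122. 126. 135.]
160 [123. 127. 136.] [122. 127. 135.]
170 [122. 127. 135.] [121. 126. 134.]
180 [122. 128. 135.] [121. 126. 135.]
190 [122. 127. 136.] [121. 126. 134.]
A patch diff 52.91306878306878
```

Two prisms show through the clear top at roughly x = 5 to 125. Picking A.

```bash
python3 -m creep '[{"dx":-0.003,"dy":0.005,"dz":-0.1,"rx":0,"ry":0,"rz":0,"grip":-0.1},{"dx":-0.003,"dy":0.005,"dz":-0.2,"rx":0,"ry":0,"rz":0,"grip":-0.1},{"dx":-0.003,"dy":0.005,"dz":-0.27,"rx":0,"ry":0,"rz":0,"grip":-0.1},{"dx":-0.003,"dy":0.005,"dz":-0.3,"rx":0,"ry":0,"rz":0,"grip":-0.1},{"dx":-0.003,"dy":0.005,"dz":-0.3,"rx":0,"ry":0,"rz":0,"grip":-0.1}]'
python3 -m creep '[{"dx":0,"dy":0,"dz":0,"rx":0,"ry":0,"rz":0,"grip":1},{"dx":0,"dy":0,"dz":0,"rx":0,"ry":0,"rz":0,"grip":1},{"dx":0,"dy":0,"dz":0,"rx":0,"ry":0,"rz":0,"grip":1},{"dx":0,"dy":0,"dz":0,"rx":0,"ry":0,"rz":0,"grip":1},{"dx":0,"dy":0,"dz":0.1,"rx":0,"ry":0,"rz":0,"grip":1}]'
```

```text
clock: 28.35
eef_pos: [432.5, 291.4, -24.4]
tool_rot: [-3.141, 0.001, 1.312]
force: [-0.1, -0.2, -0.7]
width: 46.9
gripper_force: 0.0
clock: 28.98
eef_pos: [431.1, 290.6, 14.7]
tool_rot: [-3.139, 0.004, 1.313]
force: [0.7, 1.1, -2.1]
width: 28.7
gripper_force: 59.7
```

```bash
python3 -m creep '[{"dx":0,"dy":0,"dz":0.12,"rx":0,"ry":0,"rz":0.01,"grip":1},{"dx":0,"dy":0,"dz":0.24,"rx":0,"ry":0,"rz":0.02,"grip":1},{"dx":0.08,"dy":-0.12,"dz":0.24,"rx":0,"ry":0,"rz":0.03,"grip":1},{"dx":0.16,"dy":-0.24,"dz":0.24,"rx":0,"ry":0,"rz":0.04,"grip":1},{"dx":0.24,"dy":-0.36,"dz":0.24,"rx":0,"ry":0,"rz":0.052,"grip":1}]'
python3 -m creep '[{"dx":0.067,"dy":-0.108,"dz":0,"rx":0,"ry":0,"rz":0,"grip":1},{"dx":0.134,"dy":-0.215,"dz":0,"rx":0,"ry":0,"rz":0,"grip":1},{"dx":0.2,"dy":-0.32,"dz":0,"rx":0,"ry":0,"rz":0,"grip":1},{"dx":0.267,"dy":-0.43,"dz":0,"rx":0,"ry":0,"rz":0,"grip":1},{"dx":0.267,"dy":-0.43,"dz":0,"rx":0,"ry":0,"rz":0,"grip":1}]'
python3 -m creep '[{"dx":0,"dy":0,"dz":-0.1,"rx":0,"ry":0,"rz":0,"grip":1},{"dx":0,"dy":0,"dz":-0.2,"rx":0,"ry":0,"rz":0,"grip":1},{"dx":0,"dy":0,"dz":-0.27,"rx":0,"ry":0,"rz":0,"grip":1},{"dx":0,"dy":0,"dz":-0.27,"rx":0,"ry":0,"rz":0,"grip":1},{"dx":0,"dy":0,"dz":-0.27,"rx":0,"ry":0,"rz":0,"grip":1}]'
```

```text
clock: 29.6
eef_pos: [529.6, 146.2, 112.5]
tool_rot: [3.14, -0.0, 1.642]
force: [1.3, 0.3, -1.8]
width: 29.0
gripper_force: 59.9
clock: 30.22
eef_pos: [637.0, -31.3, 111.5]
tool_rot: [3.141, 0.004, 1.63]
force: [-0.1, 0.9, -1.2]
width: 29.1
gripper_force: 59.7
clock: 30.85
eef_pos: [636.2, -23.6, 5.1]
tool_rot: [3.14, -0.0, 1.639]
force: [0.4, 0.1, -1.6]
width: 28.7
gripper_force: 59.7
```

```bash
python3 -m creep '[{"dx":-0.001,"dy":0,"dz":-0.02,"rx":0,"ry":0,"rz":0,"grip":1},{"dx":-0.001,"dy":0,"dz":-0.042,"rx":0,"ry":0,"rz":0,"grip":1},{"dx":-0.002,"dy":0.015,"dz":-0.042,"rx":0,"ry":0,"rz":0,"grip":1},{"dx":-0.003,"dy":0.03,"dz":-0.042,"rx":0,"ry":0,"rz":0,"grip":1},{"dx":-0.004,"dy":0.042,"dz":-0.042,"rx":0,"ry":0,"rz":0,"grip":1}]'
python3 -m creep '[{"dx":0,"dy":0,"dz":0,"rx":0,"ry":0,"rz":0,"grip":-0.1},{"dx":0,"dy":0,"dz":0,"rx":0,"ry":0,"rz":0,"grip":-0.1},{"dx":0,"dy":0,"dz":0.05,"rx":0,"ry":0,"rz":0,"grip":-0.1},{"dx":0,"dy":0,"dz":0.1,"rx":0,"ry":0,"rz":0,"grip":0},{"dx":0,"dy":0,"dz":0.15,"rx":0,"ry":0,"rz":0,"grip":1}]'
python3 -m creep '[{"dx":0.005,"dy":-0.07,"dz":0,"rx":0,"ry":0,"rz":0,"grip":1},{"dx":0.009,"dy":-0.138,"dz":0,"rx":0,"ry":0,"rz":0,"grip":1},{"dx":0.009,"dy":-0.138,"dz":-0.05,"rx":0,"ry":0,"rz":0,"grip":1},{"dx":0.009,"dy":-0.138,"dz":-0.1,"rx":0,"ry":0,"rz":0,"grip":1},{"dx":0.009,"dy":-0.138,"dz":-0.13,"rx":0,"ry":0,"rz":0,"grip":1}]'
```

```text
clock: 31.48
eef_pos: [636.0, -10.7, -11.2]
tool_rot: [3.138, 0.004, 1.637]
force: [0.1, -7.1, 7.7]
width: 28.8
gripper_force: 61.7
clock: 32.1
eef_pos: [634.4, -7.4, 49.2]
tool_rot: [3.14, -0.0, 1.639]
force: [1.2, -0.1, 0.3]
width: 25.4
gripper_force: 0.0
clock: 32.72
eef_pos: [636.3, -60.8, -6.8]
tool_rot: [-3.139, -0.001, 1.641]
force: [0.5, 0.6, -0.0]
width: 0.1
gripper_force: 0.0
```

```bash
python3 -m creep '[{"dx":-0.002,"dy":0.03,"dz":0,"rx":0,"ry":0,"rz":0,"grip":1},{"dx":-0.005,"dy":0.07,"dz":0,"rx":0,"ry":0,"rz":0,"grip":1},{"dx":-0.008,"dy":0.11,"dz":0,"rx":0,"ry":0,"rz":0,"grip":1},{"dx":-0.01,"dy":0.155,"dz":0,"rx":0,"ry":0,"rz":0,"grip":1},{"dx":-0.01,"dy":0.155,"dz":0,"rx":0,"ry":0,"rz":0,"grip":1}]'
python3 -m creep '[{"dx":0.002,"dy":-0.03,"dz":0,"rx":0,"ry":0,"rz":0,"grip":1},{"dx":0.002,"dy":-0.03,"dz":0.1,"rx":0,"ry":0,"rz":0,"grip":1},{"dx":0.002,"dy":-0.03,"dz":0.2,"rx":0,"ry":0,"rz":0,"grip":1},{"dx":-0.05,"dy":-0.03,"dz":0.25,"rx":0,"ry":0,"rz":0,"grip":-0.1},{"dx":-0.2,"dy":-0.03,"dz":0.25,"rx":0,"ry":0,"rz":0,"grip":-0.1}]'
python3 -m creep '[{"dx":-0.12,"dy":-0.1,"dz":0.05,"rx":0,"ry":0,"rz":-0.025,"grip":-1},{"dx":-0.2,"dy":-0.2,"dz":0.1,"rx":0,"ry":0,"rz":-0.05,"grip":-1},{"dx":-0.25,"dy":-0.3,"dz":0.1,"rx":0,"ry":0,"rz":-0.075,"grip":-1},{"dx":-0.25,"dy":-0.4,"dz":0.1,"rx":0,"ry":0,"rz":-0.1,"grip":-1},{"dx":-0.25,"dy":-0.5,"dz":0.1,"rx":0,"ry":0,"rz":-0.125,"grip":-1}]'
python3 - <<'E'
from h import *
crop('top',190,140,430,290,3.3,'c13')
E
```

```text
clock: 33.35
eef_pos: [634.2, 4.0, -4.3]
tool_rot: [3.139, -0.003, 1.643]
force: [-0.5, -0.2, -0.2]
width: 0.0
gripper_force: 0.0
clock: 33.98
eef_pos: [557.5, -13.8, 97.1]
tool_rot: [3.133, -0.0, 1.636]
force: [-0.7, 0.3, -0.6]
width: 35.9
gripper_force: 0.0
clock: 34.6
eef_pos: [453.3, -215.8, 135.7]
tool_rot: [3.139, -0.0, 0.846]
force: [0.6, 0.7, -0.4]
width: 85.4
gripper_force: 0.0
```

View pics/c13.png

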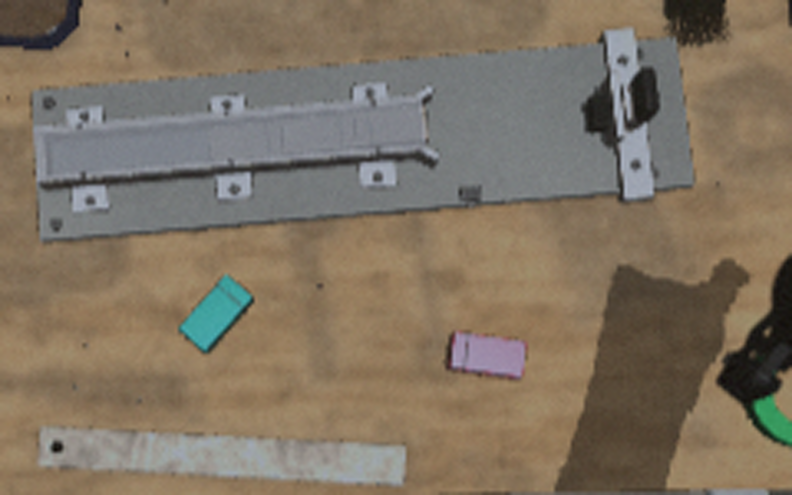

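All three prisms are in the tube (the last one's rear is at about (425,125)) and the bench is clear of grey ones. Now back to the cap grip at (642,-152).

```bash
python3 -m creep '[{"dx":0.1,"dy":0.04,"dz":0,"rx":0,"ry":0,"rz":-0.025,"grip":-1},{"dx":0.2,"dy":0.08,"dz":0,"rx":0,"ry":0,"rz":-0.05,"grip":-1},{"dx":0.3,"dy":0.12,"dz":0,"rx":0,"ry":0,"rz":-0.075,"grip":-1},{"dx":0.4,"dy":0.15,"dz":0,"rx":0,"ry":0,"rz":-0.1,"grip":-1},{"dx":0.474,"dy":0.158,"dz":0,"rx":0,"ry":0,"rz":-0.124,"grip":-1}]'
python3 -m creep '[{"dx":0,"dy":0,"dz":0,"rx":0,"ry":0,"rz":0,"grip":-1},{"dx":0,"dy":0,"dz":0,"rx":0,"ry":0,"rz":0,"grip":-1},{"dx":0,"dy":0,"dz":0,"rx":0,"ry":0,"rz":0,"grip":-1},{"dx":0,"dy":0,"dz":0,"rx":0,"ry":0,"rz":0,"grip":-1},{"dx":0,"dy":0,"dz":0,"rx":0,"ry":0,"rz":0,"grip":-1}]'
```

```text
clock: 35.28
eef_pos: [645.0, -149.2, 135.2]
tool_rot: [-3.141, -0.002, 0.07]
force: [-0.4, 0.4, 0.4]
width: 85.5
gripper_force: 0.0
clock: 35.9
eef_pos: [642.8, -149.7, 135.3]
tool_rot: [-3.142, -0.0, 0.074]
force: [0.2, -0.3, 0.3]
width: 85.0
gripper_force: 0.0
```

```bash
python3 -m creep '[{"dx":0,"dy":-0.007,"dz":-0.08,"rx":0,"ry":0,"rz":0,"grip":-1},{"dx":0,"dy":-0.007,"dz":-0.16,"rx":0,"ry":0,"rz":0,"grip":-1},{"dx":0,"dy":-0.007,"dz":-0.23,"rx":0,"ry":0,"rz":0,"grip":-1},{"dx":0,"dy":-0.007,"dz":-0.23,"rx":0,"ry":0,"rz":0,"grip":-1},{"dx":0,"dy":-0.007,"dz":-0.23,"rx":0,"ry":0,"rz":0,"grip":0}]'
python3 -m creep '[{"dx":0,"dy":0,"dz":0,"rx":0,"ry":0,"rz":0,"grip":1},{"dx":0,"dy":0,"dz":0,"rx":0,"ry":0,"rz":0,"grip":1},{"dx":0,"dy":0,"dz":0,"rx":0,"ry":0,"rz":0,"grip":1},{"dx":0,"dy":0,"dz":0,"rx":0,"ry":0,"rz":0,"grip":1},{"dx":0,"dy":0,"dz":0,"rx":0,"ry":0,"rz":0,"grip":1}]'
```

```text
clock: 36.52
eef_pos: [643.9, -152.5, 44.1]
tool_rot: [3.141, -0.002, 0.074]
force: [-0.4, -0.5, 1.0]
width: 69.8
gripper_force: 0.0
clock: 37.15
eef_pos: [643.5, -152.5, 43.8]
tool_rot: [3.141, -0.001, 0.074]
force: [-0.3, -0.4, 5.7]
width: 11.0
gripper_force: 60.8
```

```bash
python3 -m creep '[{"dx":-0.003,"dy":0.05,"dz":0,"rx":0,"ry":0,"rz":0,"grip":1},{"dx":-0.007,"dy":0.1,"dz":0,"rx":0,"ry":0,"rz":0,"grip":1},{"dx":-0.01,"dy":0.15,"dz":0,"rx":0,"ry":0,"rz":0,"grip":1},{"dx":-0.014,"dy":0.2,"dz":0,"rx":0,"ry":0,"rz":0,"grip":1},{"dx":-0.017,"dy":0.25,"dz":0,"rx":0,"ry":0,"rz":0,"grip":1}]'
python3 -m creep '[{"dx":-0.002,"dy":0.03,"dz":0,"rx":0,"ry":0,"rz":0,"grip":1},{"dx":-0.004,"dy":0.06,"dz":0,"rx":0,"ry":0,"rz":0,"grip":1},{"dx":-0.006,"dy":0.085,"dz":0,"rx":0,"ry":0,"rz":0,"grip":1},{"dx":-0.007,"dy":0.104,"dz":0,"rx":0,"ry":0,"rz":0,"grip":1},{"dx":-0.007,"dy":0.104,"dz":0,"rx":0,"ry":0,"rz":0,"grip":1}]'
```

```text
clock: 37.78
eef_pos: [636.5, -51.7, 43.8]
tool_rot: [3.141, -0.001, 0.074]
force: [0.0, -1.7, 5.8]
width: 10.9
gripper_force: 61.1
clock: 38.4
eef_pos: [633.8, -12.5, 43.8]
tool_rot: [3.139, -0.001, 0.073]
force: [-0.0, -2.9, 7.2]
width: 10.8
gripper_force: 61.2
```

```bash
python3 -m creep '[{"dx":0,"dy":0.005,"dz":0,"rx":0,"ry":0,"rz":0,"grip":1},{"dx":0,"dy":0.01,"dz":0,"rx":0,"ry":0,"rz":0,"grip":1},{"dx":0,"dy":0.012,"dz":0,"rx":0,"ry":0,"rz":0,"grip":1},{"dx":0,"dy":0.012,"dz":0,"rx":0,"ry":0,"rz":0,"grip":1},{"dx":0,"dy":0.012,"dz":0,"rx":0,"ry":0,"rz":0,"grip":1}]'
```

```text
clock: 39.02
eef_pos: [633.7, -10.8, 43.8]
tool_rot: [3.136, -0.001, 0.072]
force: [-0.8, -9.7, 7.2]
width: 11.1
gripper_force: 61.1
```

```bash
python3 -m creep '[{"dx":0,"dy":0.006,"dz":0,"rx":0,"ry":0,"rz":0,"grip":1},{"dx":0,"dy":0.012,"dz":0,"rx":0,"ry":0,"rz":0,"grip":1},{"dx":0,"dy":0.012,"dz":0,"rx":0,"ry":0,"rz":0,"grip":1},{"dx":0,"dy":0.012,"dz":0,"rx":0,"ry":0,"rz":0,"grip":1},{"dx":0,"dy":0.012,"dz":0,"rx":0,"ry":0,"rz":0,"grip":1}]'
```

```text
clock: 39.65
eef_pos: [633.7, -10.8, 43.9]
tool_rot: [3.131, -0.001, 0.07]
force: [-0.2, -16.7, 6.6]
width: 10.8
gripper_force: 61.2
```

Hard stop: the position is fixed while the force rises, and it matches the original home. Releasing and retreating.

```bash
python3 -m creep '[{"dx":0,"dy":-0.014,"dz":0,"rx":0,"ry":0,"rz":0,"grip":1},{"dx":0,"dy":-0.014,"dz":0,"rx":0,"ry":0,"rz":0,"grip":-1},{"dx":0,"dy":-0.014,"dz":0,"rx":0,"ry":0,"rz":0,"grip":-1},{"dx":0,"dy":-0.014,"dz":0,"rx":0,"ry":0,"rz":0,"grip":-1},{"dx":0,"dy":-0.014,"dz":0,"rx":0,"ry":0,"rz":0,"grip":-1}]'
python3 -m creep '[{"dx":0,"dy":0,"dz":0.1,"rx":0,"ry":0,"rz":0,"grip":-1},{"dx":0,"dy":0,"dz":0.2,"rx":0,"ry":0,"rz":0,"grip":-1},{"dx":0,"dy":0,"dz":0.3,"rx":0,"ry":0,"rz":0,"grip":-1},{"dx":-0.1,"dy":-0.1,"dz":0.35,"rx":0,"ry":0,"rz":0,"grip":-1},{"dx":-0.2,"dy":-0.2,"dz":0.35,"rx":0,"ry":0,"rz":0,"grip":-1}]'
python3 -m creep '[{"dx":-0.05,"dy":-0.1,"dz":0,"rx":0,"ry":0,"rz":0,"grip":-1},{"dx":-0.1,"dy":-0.2,"dz":0,"rx":0,"ry":0,"rz":0,"grip":-1},{"dx":-0.15,"dy":-0.3,"dz":0,"rx":0,"ry":0,"rz":0,"grip":-1},{"dx":-0.15,"dy":-0.4,"dz":0,"rx":0,"ry":0,"rz":0,"grip":-1},{"dx":-0.15,"dy":-0.4,"dz":0,"rx":0,"ry":0,"rz":0,"grip":-1}]'
python3 - <<'E'
from h import *
crop('top',190,140,430,290,3.3,'c14')
a=cv2.imread('pics/c14.png').astype(int);c=cv2.imread('pics/c1.png').astype(int)
print("cap region diff vs start",abs(a-c)[40:215,420:490].mean(), "bg",abs(a-c)[40:200,520:660].mean())
# image shift of cap region vs start
f=lambda i:np.float32(i[30:220,400:520].mean(2))
print(cv2.phaseCorrelate(f(c),f(a)))
E
```

```text
clock: 40.28
eef_pos: [633.3, -5.8, 42.8]
tool_rot: [-3.141, 0.0, 0.075]
force: [0.8, -0.2, -1.2]
width: 81.6
gripper_force: 0.0
clock: 40.9
eef_pos: [554.1, -87.3, 184.8]
tool_rot: [3.141, -0.004, 0.076]
force: [0.6, -1.2, -0.3]
width: 85.3
gripper_force: 0.0
clock: 41.52
eef_pos: [492.6, -250.7, 183.2]
tool_rot: [3.139, -0.0, 0.068]
force: [0.1, 0.4, -0.3]
width: 85.3
gripper_force: 0.0
cap region diff vs start 3.9025578231292517 bg 3.085223214285714
((0.02346769793915371, 0.00858266477891334), 0.7848963644769457)
```

The cap image matches the starting view to within 0.02 px, so the cap is home. Handing in.

```bash
python3 -c "
from cell import ctrl
print(ctrl.finish_job())"
```

```text
the job is handed in; nothing more can be done
None
```

The job is handed in: I pulled the cap back, pushed all three grey prisms into the sleeve, pressed the cap home against its stop, and did not touch the tape rolls; the hand-in gave no verdict.

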